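# Park the toy helicopter and bulldozer

### The arm

A 6-joint arm with a two-finger parallel gripper is mounted at the origin on the work surface. World frame = base frame: x ahead of the robot, y to its left, z up, the work surface at z = 0. Lengths are in m, angles in rad, forces in N, time in s.
With the tool pointing down it reaches from about 0.375 to 0.975 m from the base axis. Payload 3.8 kg.
Tool frame: the origin (TCP) lies at the very end of the fingers, on their centre line; the grasp point (between the pads) lies 19 mm behind it; z points along the fingers, y is the line along which they close (so a half turn about z gives the same grasp; the last joint's range is limited). The gripper opens to 85 mm and grips with 20 to 120 N. Pads are 22 mm wide; open, the fingers measure 114 mm over their backs; the gripper's body (76 mm by 85 mm) begins 54 mm behind the grasp point. The pads swing forward as they close: fully open they stand 13 mm farther back than shut.
Start: joints at [1.3, 0.264, 1.604, -0, 1.274, -0.037], TCP at [0.156, 0.657, 0.231] pointing down, gripper open.
Joint ranges: [-2.63, 2.63], [-0.94, 2.18], [0.31, 2.57], [-1.31, 4.45], [0, 2.66], [-2.55, 2.55]. Speed limits (rad/s): [2.57, 2.57, 3.14, 3.14, 3.14, 3.14].

### API

Orientations are given as a rotation vector (axis times angle).
In Python, from station import manip gives the robot as it stands.
- The arm moves only by the shell command python3 -m creep 'ROWS' [FORCE]. ROWS is JSON, a list of rows, each an object of numbers: "x", "y", "z": the shift along the world's x, y, z in m; "roll": the turn about the world's z in rad; "fingers": the opening, from -1 (shut) to 1 (fully open). A call has exactly 5 rows; each row shifts and turns the commanded pose from where the row before left it; what a row does not reach is not made up. A row lasts 1/8 s, in which the tool goes at most 62.5 mm and 10.7 degrees, less where a joint would pass 70% of its speed; a pose out of reach is approached as far as the arm can. A call with a gripper value outside its range is refused whole. The fingers move at their own pace and stop on an object; FORCE is the grip in N (left out, the last holds). Time passes only in rows, so rows that do not move let the fingers close, or fill a call up. It gives the time, the measured TCP pose, the force, the opening and the grip force at its end, in the units of the state.
- manip.get_state(): the state, without advancing time (a new reading comes with each control period).
- manip.get_image(name): name is "scene" or "top" or "wrist"; returns the picture (480x640x3 uint8, red, green, blue); there is no depth.
- manip.get_calibration(name): a dict with "fx", "fy", "cx", "cy" (pixels), "world_from_camera" (4x4, takes a point from camera to world coordinates); the wrist camera has in their place "hand_eye" (4x4, takes a point from camera to tool coordinates, whose origin is the TCP and whose axes are the flange's). Camera axes: x right, y down, z forward; pixel columns grow to the right and rows downward; lengths in m; the calibration is good to about 2 mm. A picture is of the moment at which its call begins: read the wrist's pose just before it. get_calibration takes no time and is no camera call.
- manip.close_job(): hands the job in; it is judged then, once.
The state is a dict: "clock": time; "joint_pos": joint angles; "joint_vel": joint speeds; "tau": joint torques, N m; "tcp_pos": TCP position; "eef_rot": TCP orientation; "contact_force": force on the tool from outside, world axes, zero at the start; "moment": the same for the moment, N m; "gripper_width": opening from 0.0 (shut) to 1.0 (fully open); "gripper_force": force on a finger pad.
Only numpy, scipy, OpenCV 4.12 (cv2) and the standard library are available. Lean on these libraries where they do the work, as an engineer would, in place of code of your own. Each camera call takes 0.05 s, during which the arm holds its last target. There are 200 camera calls.

### The job

Park the two toy machines on the bamboo shelf the way real crews leave them, gently and with a fingertip only: push the helicopter's main rotor round by a blade until its two blades lie in line with the tail boom, one over the boom and the other over the nose, and push the bulldozer's raised blade down until its cutting edge is all the way down at the shelf. Either may come first; do not grip or lift the toys, tip them or shove them along, and leave everything else on the shelf alone.

Things in the scene. Friction and masses are not known exactly. Their poses are not given: they have to be found in the camera images.
- helicopter: Loose toy helicopter, grey plastic, ~0.4 kg, on two skids 76 mm apart; easily tipped by pressing down on a blade. Origin on the board straight below the mast; x to its nose (77 mm ahead), tail boom along -x, y to its left, z up. Cabin 66 mm wide, roof at 90 mm; engine cowling 38 mm wide, from 61 mm behind to 25 mm ahead of the mast, top at 103 mm; boom top at 76 to 84 mm, tail fin top at 100 mm.
- rotor (a joint): Turn of the main rotor about the upright mast, rad, growing anticlockwise seen from above; it turns without stops in both directions. 0 (and every multiple of pi) is in line with the tail boom. Stiff enough to stay where it is left; about 0.2 N at a blade moves it.
- rotor_hub (a point): Centre of the main rotor on the mast, in the mid-plane of the blades, 130 mm above the shelf board. Its x axis runs along the blades.
- rotor_tip (a point): Tip of one of the two equal main rotor blades, 130 mm from the hub; the other tip is straight opposite. The black blades form one level, straight, flat bar 260 mm long, 18 mm wide and 4 mm thick, its mid-plane 130 mm above the board (25 mm clear above the cowling).
- tail_end (a point): End of the helicopter's tail boom, 155 mm behind the mast, 68 mm above the board.
- bulldozer: Loose die-cast yellow toy bulldozer, about 0.8 kg; tracks 132 mm long, 102 mm wide overall; cab roof at 105 mm; hood top at 72 mm, hood front 52 mm ahead of the origin; exhaust pipe, 30 mm ahead, to 97 mm. Origin on the board under the middle of the tracks; x to the nose and blade, y to its left, z up.
- dozer_blade (a joint): Angle of the bulldozer's blade with its two push arms, rad: 0 fully down at its stop (cutting edge 1 mm above the board), growing as the blade rises, at most 0.45. It pivots about a level line along the toy's y, 20 mm above the origin. The pivot is stiff: the blade stays where it is left; about 2 N down on its top edge lowers it.
- blade_top (a point): Middle of the blade's top edge, on its upper face. The edge is 126 mm long (along the toy's y) and 10 mm thick. With the blade down the point lies 92 mm ahead of the pivot line and 48 mm above the board; fully raised it is 71 mm ahead and 85 mm above the board.
- blade_edge (a point): Middle of the blade's lower (cutting) edge; 1 mm above the board when the blade is fully down.
- race_car: Bystander: black plastic race car, 175 mm long, 72 mm wide, 47 mm high. Origin on the board below its middle; x points to its nose.
- track_clip: Bystander: steel spring clip standing on its grips (104 by 40 mm) and holding a wooden track piece upright, 208 mm high. Origin on the board below its middle.
- bowl: Bystander: blue ceramic bowl, 124 mm across, 52 mm high. Origin under its centre.
- locomotive: Bystander: small wooden locomotive, 85 mm long, 46 mm wide, 66 mm high. Origin on the board below its middle.
- log_wagon: Bystander: wooden railway wagon with three logs, 75 mm long, 46 mm wide, 57 mm high. Origin on the board below its middle.
- mug: Bystander: white ceramic mug, 76 mm across, 85 mm high, handle at its +y side. Origin under its centre.
Mind the look-alikes: they are no part of the job. What is shaped like the bulldozer but purple or turquoise is not meant.

How it is judged:
By the outcome, as a careful person would: the job done as asked, in the order asked, and still so for the second after the job is handed in, with the robot touching nothing.
It also fails if it takes over 58 s, if anything falls off the work surface, if the arm or the gripper's body presses on something with over 40 N, if the wrist force passes 120 N, or if a joint passes its speed limit or range.

## Working session

There is one attempt and no reset: what is moved stays moved. The work goes in short steps, Python scripts to look and compute and a shell command to move; the robot and the scene stay as the last step left them, time stands still between calls to the robot, and variables do not carry over. Pictures are saved under pics/ and viewed, at most 10 in all, crops included, and the job is handed in when it is done.

```bash
mkdir -p pics; cat > h.py <<'E'
import numpy as np,cv2
from station import manip
def cal(n):
    c=manip.get_calibration(n);K=np.array([[c['fx'],0,c['cx']],[0,c['fy'],c['cy']],[0,0,1.]]);return K,np.array(c['world_from_camera'])
def ray(n,u,v,z):
    K,T=cal(n);d=T[:3,:3]@np.linalg.solve(K,[u,v,1.]);o=T[:3,3];return o+d*(z-o[2])/d[2]
def proj(n,p):
    K,T=cal(n);q=K@(T[:3,:3].T@(np.asarray(p)-T[:3,3]));return q[:2]/q[2]
def save(n,f):
    im=manip.get_image(n);cv2.imwrite('pics/'+f,im[:,:,::-1]);return im
E
python3 - <<'E'
from h import *
save('top','top0.png');save('scene','scene0.png')
for n in('top','scene'):
    K,T=cal(n);print(n,K.round(1).tolist(),T.round(3).tolist())
print(manip.get_state())
E
```

```text
top [[466.4, 0.0, 313.2], [0.0, 466.4, 231.7], [0.0, 0.0, 1.0]] [[-0.003, -0.986, 0.167, 0.348], [-1.0, 0.006, 0.02, -0.006], [-0.02, -0.167, -0.986, 1.166], [0.0, 0.0, 0.0, 1.0]]
scene [[569.6, 0.0, 319.6], [0.0, 569.6, 241.7], [0.0, 0.0, 1.0]] [[-0.864, 0.361, -0.351, 1.082], [0.503, 0.643, -0.577, 0.887], [0.017, -0.675, -0.737, 1.254], [0.0, 0.0, 0.0, 1.0]]
{'clock': 0.1, 'joint_pos': array([ 1.30011733e+00,  2.64668972e-01,  1.60527751e+00,  2.15830314e-05,
        1.27369348e+00, -3.68761966e-02]), 'joint_vel': array([-1.40079856e-03, -1.89257209e-03, -4.02360538e-03,  4.07528738e-04,
        8.59686743e-05, -4.12030060e-05]), 'tau': array([-2.21815635e-04, -5.16710222e+01, -3.68590379e+01, -1.28597821e-04,
        6.38480647e-03, -3.58778095e-05]), 'tcp_pos': array([0.15618109, 0.65598723, 0.23007084]), 'eef_rot': array([-0.36639141, -3.11981623,  0.00317266]), 'contact_force': array([-0.15672084, -0.03526054, -0.41267865]), 'moment': array([-0.00648819,  0.01939338, -0.04324386]), 'gripper_force': 0.0, 'gripper_width': 0.999183700741709}
```

View pics/top0.png

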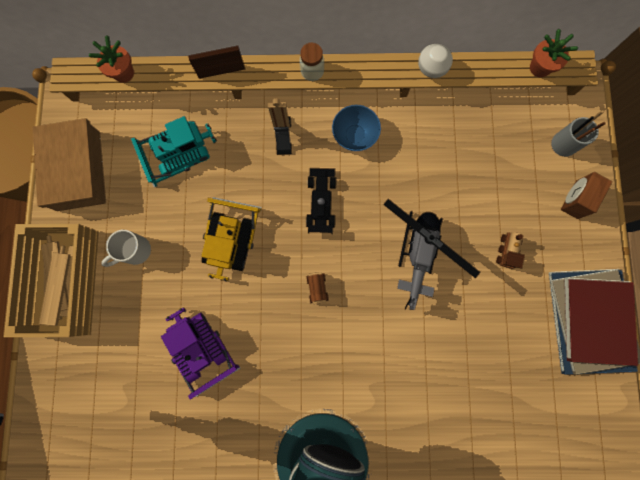

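View pics/scene0.png

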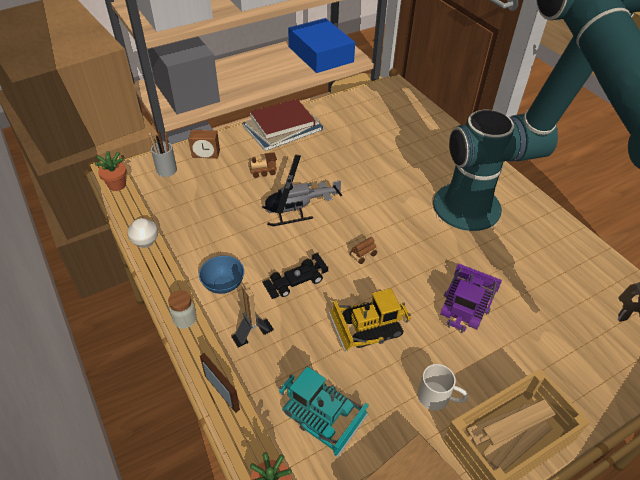

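Top view: the helicopter is at (425,245), with rotor tips near (388,203) and (476,272) and the tail near (412,305). The yellow bulldozer is at (230,240) with its blade at the image top, (208-260, 203-210).

Look-alikes to rule out:
- Turquoise dozer (175,148)
- Purple dozer (198,352)
- Black race car (321,200), which could pass for the black rotor

I choose the yellow dozer and the grey helicopter, and check both in a close crop.

```bash
python3 - <<'E'
from h import *
t=cv2.imread('pics/top0.png');s=cv2.imread('pics/scene0.png')
a=cv2.resize(t[185:315,375:485],None,fx=3.4,fy=3.4,interpolation=cv2.INTER_CUBIC)[:300+142]
b=cv2.resize(t[190:290,190:280],None,fx=4.4,fy=4.4,interpolation=cv2.INTER_CUBIC)
c=np.zeros((442,780,3),np.uint8);c[:a.shape[0],:a.shape[1]]=a;c[:b.shape[0],380:380+b.shape[1]]=b
cv2.imwrite('pics/crop.png',c)
# rotor: dark pixels
hsv=cv2.cvtColor(t,cv2.COLOR_BGR2HSV)
m=(t.max(2)<45).astype(np.uint8);m[:190]=0;m[290:]=0;m[:,:380]=0;m[:,485:]=0
ln=cv2.HoughLinesP(m*255,1,np.pi/360,30,minLineLength=45,maxLineGap=8)
print(None if ln is None else ln[:,0].tolist())
ys,xs=np.nonzero(m);w=xs+ys
# points along blade direction
for (u,v) in [(388,203),(476,272),(430,236)]: print(u,v,ray('top',u,v,.13))
print('tail',ray('top',412,305,.068))
y=((hsv[...,0]>18)&(hsv[...,0]<32)&(hsv[...,1]>200)&(hsv[...,2]>110)).astype(np.uint8);y[:190]=0;y[290:]=0;y[:,:190]=0;y[:,280:]=0
cs,_=cv2.findContours(y,0,2)
for k in cs:
    if cv2.contourArea(k)>25: print(cv2.contourArea(k),cv2.boundingRect(k),cv2.minAreaRect(k))
E
```

```text
[[387, 201, 475, 275], [388, 200, 477, 273], [384, 204, 475, 276], [408, 215, 478, 273], [390, 202, 455, 256], [417, 229, 470, 272], [399, 265, 411, 214], [410, 215, 478, 272], [408, 224, 471, 274]]
388 203 [ 0.58854686 -0.15568472  0.13      ]
476 272 [ 0.43113379 -0.34464257  0.13      ]
430 236 [ 0.51213527 -0.24721642  0.13      ]
tail [ 0.36032398 -0.21296697  0.068     ]
1094.0 (202, 216, 35, 63) ((217.2307586669922, 246.34616088867188), (29.613536834716797, 61.776588439941406), 11.309932708740234)
126.0 (208, 198, 50, 14) ((232.3224639892578, 204.8345947265625), (50.424476623535156, 3.6626946926116943), 12.011479377746582)
```

View pics/crop.png

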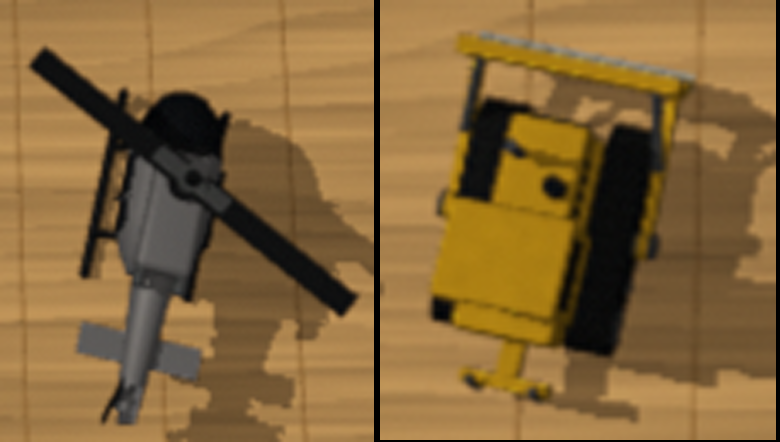

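The crop confirms both choices: a grey helicopter with a straight black rotor, tips at about (386.8,201.8) and (477,274.4), hub (431.7,238), boom end (412,308.5). The yellow dozer's blade top edge runs from (208.2,199.5) to (260.9,208.6).

```bash
python3 - <<'E'
from h import *
A=ray('top',386.8,201.8,.13);B=ray('top',477,274.4,.13);H=(A+B)/2;T=ray('top',412,308.5,.070)
print('hub',H,'span',np.linalg.norm(A-B),'rotor deg',np.degrees(np.arctan2(*(A-B)[1::-1])),'nose deg',np.degrees(np.arctan2(*(H-T)[1::-1])),'tail r',np.linalg.norm((H-T)[:2]))
for z in(.085,.048):
    L=ray('top',208.2,199.5,z);R=ray('top',260.9,208.6,z);d=L-R
    print('blade',z,L,R,'mid',(L+R)/2,np.linalg.norm(d),'heading',np.degrees(np.arctan2(d[1],d[0]))-90)
Rr=ray('top',(470+547)/2/1-380 and 190+(508-380)/4.4,190+385/4.4,.03);print('dozer rear ripper',Rr)
# where would the edge show in scene for both heights
for z in(.085,.048):
    print(z,proj('scene',ray('top',208.2,199.5,z)),proj('scene',ray('top',260.9,208.6,z)))
s=cv2.imread('pics/scene0.png');cv2.imwrite('pics/sc.png',cv2.resize(s[270:370,310:420],None,fx=5,fy=5,interpolation=cv2.INTER_CUBIC))
E
```

```text
hub [ 0.50859887 -0.24978056  0.13      ] span 0.2546082460198413 rotor deg 49.45038875306831 nose deg -13.490247378185952 tail r 0.16071972151556063
blade 0.085 [0.6107308 0.2661466 0.085    ] [0.58757351 0.13945938 0.085     ] mid [0.59915215 0.20280299 0.085     ] 0.12878629898185637 heading -10.358796558333381
blade 0.048 [0.61972417 0.27546165 0.048     ] [0.59577461 0.14444015 0.048     ] mid [0.60774939 0.2099509  0.048     ] 0.1331923995263714 heading -10.358796558333353
dozer rear ripper [0.42842884 0.24641646 0.03      ]
0.085 [350.34220706 332.13165293] [331.66145082 292.23727255]
0.048 [348.42066441 344.80305419] [329.48870069 303.42520222]
```

View pics/sc.png

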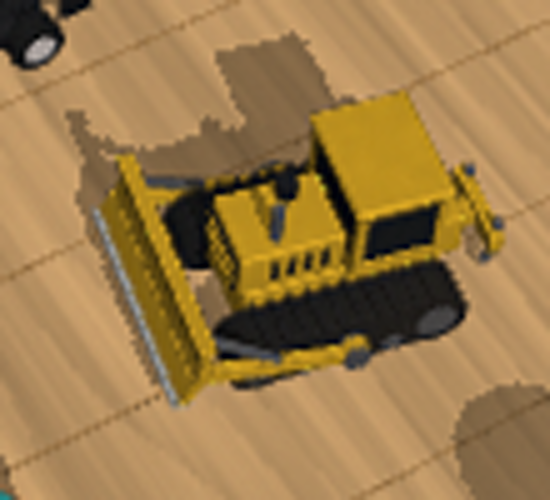

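The crop shows the blade's top edge, with the steel cutting edge forward and down. Its ends are at scene pixels (335,301.6) and (352.4,341.6), mid (343.7,321.6). I'll triangulate this with the top-view yellow line.

```bash
python3 - <<'E'
from h import *
def rr(n,u,v):
    K,T=cal(n);d=T[:3,:3]@np.linalg.solve(K,[u,v,1.]);return T[:3,3],d/np.linalg.norm(d)
for nm,a,b in(('L',(208.3,201),(352.4,341.6)),('R',(260,210.5),(335,301.6)),('mid',(234.2,205.8),(343.7,321.6))):
    o,d=rr('top',*a);p,e=rr('scene',*b);s=np.linalg.lstsq(np.c_[d,-e],p-o,rcond=None)[0]
    x,y=o+d*s[0],p+e*s[1];print(nm,((x+y)/2).round(4),'gap',np.linalg.norm(x-y).round(4))
    for z in(.07,.085):print('  z',z,ray('top',*a,z).round(4))
o=ray('top',208.3+9.5/1.0,246,.105)
print('roof ctr', ray('top',190+(508-380)/4.4,190+262/4.4,.105))
E
```

```text
L [0.6117 0.2748 0.0563] gap 0.0058
  z 0.07 [0.6106 0.2695 0.07  ]
  z 0.085 [0.607  0.2658 0.085 ]
R [0.5862 0.1482 0.0554] gap 0.0082
  z 0.07 [0.5862 0.1436 0.07  ]
  z 0.085 [0.583  0.1415 0.085 ]
mid [0.5989 0.2119 0.0539] gap 0.0079
  z 0.07 [0.5983 0.2063 0.07  ]
  z 0.085 [0.5949 0.2034 0.085 ]
roof ctr [0.4873559  0.23175231 0.105     ]
```

```bash
python3 -m creep '[{"x":0.03,"y":-0.03,"fingers":-1},{"x":0.04,"y":-0.04,"fingers":-1},{"x":0.04,"y":-0.04,"fingers":-1},{"x":0.04,"y":-0.04,"fingers":-1},{"x":0.04,"y":-0.04,"fingers":-1}]' 20
python3 -m creep '[{"x":0.04,"y":-0.04,"fingers":-1},{"x":0.04,"y":-0.04,"fingers":-1},{"x":0.04,"y":-0.04,"fingers":-1},{"x":0.04,"y":-0.04,"fingers":-1},{"x":0.03,"y":-0.03,"fingers":-1}]'
python3 -m creep '[{"x":0.03,"y":-0.03,"fingers":-1},{"x":0.024,"y":-0.03,"fingers":-1},{"x":0.01,"y":-0.02,"fingers":-1},{"y":-0.012,"fingers":-1},{"fingers":-1}]'
```

```text
validation failed for argument at $[0]...
validation failed for argument at $[0]...
validation failed for argument at $[0]...
```

```bash
python3 -m creep '[{"x":0.03,"y":-0.03,"z":0,"roll":0,"fingers":-1},{"x":0.04,"y":-0.04,"z":0,"roll":0,"fingers":-1},{"x":0.04,"y":-0.04,"z":0,"roll":0,"fingers":-1},{"x":0.04,"y":-0.04,"z":0,"roll":0,"fingers":-1},{"x":0.04,"y":-0.04,"z":0,"roll":0,"fingers":-1}]' 20; python3 -m creep --help | head -20
```

```text
clock: 0.72
tcp_pos: [0.3472, 0.465, 0.2308]
eef_rot: [-0.366, -3.12, 0.001]
contact_force: [0.2, 0.5, -0.3]
gripper_width: 0.005
gripper_force: 0.0invalid input: not JSON, or not a number
```

```bash
python3 -m creep '[{"x":0.04,"y":-0.04,"z":0,"roll":0,"fingers":-1},{"x":0.04,"y":-0.04,"z":0,"roll":0,"fingers":-1},{"x":0.04,"y":-0.04,"z":0,"roll":0,"fingers":-1},{"x":0.04,"y":-0.04,"z":0,"roll":0,"fingers":-1},{"x":0.03,"y":-0.03,"z":0,"roll":0,"fingers":-1}]'
python3 -m creep '[{"x":0.03,"y":-0.03,"z":0,"roll":0,"fingers":-1},{"x":0.02,"y":-0.03,"z":0,"roll":0,"fingers":-1},{"x":0.01,"y":-0.01,"z":-0.02,"roll":0,"fingers":-1},{"x":0,"y":0,"z":-0.04,"roll":0,"fingers":-1},{"x":0,"y":0,"z":-0.04,"roll":0,"fingers":-1}]'
python3 - <<'E'
from h import *
print(manip.get_state()['tcp_pos'])
im=save('wrist','w1.png');s=manip.get_image('scene')[200:400,260:500,::-1]
o=np.zeros((480,800,3),np.uint8);o[:300,:400]=cv2.resize(im[:,:,::-1],(400,300));o[:333,400:]=cv2.resize(s,(400,333));cv2.imwrite('pics/w1c.png',o[:340])
E
```

```text
clock: 1.35
tcp_pos: [0.5375, 0.2745, 0.2307]
eef_rot: [-0.368, -3.119, 0.001]
contact_force: [-0.6, 0.5, -0.9]
gripper_width: -0.002
gripper_force: 0.0
clock: 1.98
tcp_pos: [0.5954, 0.2069, 0.1288]
eef_rot: [-0.367, -3.119, -0.0]
contact_force: [-0.5, -0.8, -0.5]
gripper_width: 0.002
gripper_force: 0.0
[0.59543952 0.20689867 0.12876503]
```

View pics/w1c.png

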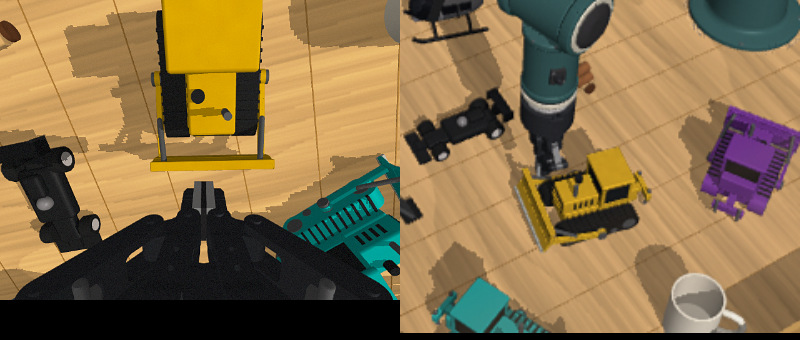

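The wrist view shows the blade top edge from about (243,265) to (437,263) full-size pixels, centre (340,264), with the fingers just in front of it. The scene view shows the fingers above the blade. I'll triangulate wrist and top views.

```bash
python3 - <<'E'
from h import *
from scipy.spatial.transform import Rotation as Ro
c=manip.get_calibration('wrist');K=np.array([[c['fx'],0,c['cx']],[0,c['fy'],c['cy']],[0,0,1.]]);X=np.array(c['hand_eye'])
s=manip.get_state();W=np.eye(4);W[:3,:3]=Ro.from_rotvec(s['eef_rot']).as_matrix();W[:3,3]=s['tcp_pos'];C=W@X
im=cv2.imread('pics/w1.png');h=cv2.cvtColor(im,cv2.COLOR_BGR2HSV)
y=((h[...,0]>18)&(h[...,0]<32)&(h[...,1]>200)&(h[...,2]>110)).astype(np.uint8);y[:235]=0;y[300:]=0
for x in range(250,436,30):print(x,np.nonzero(y[:,x])[0][[0,-1]],end=' ')
xs=np.nonzero(y[255:275].any(0))[0];print('x range',xs[0],xs[-1]);vm=np.nonzero(y[:,340])[0].mean()
def w(u,v,z):
    d=C[:3,:3]@np.linalg.solve(K,[u,v,1.]);return C[:3,3]+d*(z-C[2,3])/d[2]
for z in(.055,.065,.075,.085):
    L,R=w(xs[0],vm,z),w(xs[-1],vm,z);print(z,((L+R)/2).round(4),np.linalg.norm(L-R).round(4),'top',ray('top',234.2,205.8,z).round(4))
E
```

```text
250 [253 273] 280 [252 273] 310 [252 272] 340 [251 271] 370 [250 271] 400 [250 270] 430 [249 269] x range 240 439
0.055 [0.598  0.2126 0.055 ] 0.1297 top [0.6017 0.2092 0.055 ]
0.065 [0.5942 0.2132 0.065 ] 0.1236 top [0.5994 0.2072 0.065 ]
0.075 [0.5903 0.2137 0.075 ] 0.1174 top [0.5971 0.2053 0.075 ]
0.085 [0.5865 0.2142 0.085 ] 0.1113 top [0.5949 0.2034 0.085 ]
```

The edge length of 126 mm fits z≈0.061, with the edge mid near (0.597, 0.211), so the blade is only partly raised. I descend with force checks.

```bash
python3 -m creep '[{"x":0.004,"y":0.003,"z":-0.015,"roll":0,"fingers":-1},{"x":0,"y":0,"z":-0.015,"roll":0,"fingers":-1},{"x":0,"y":0,"z":-0.01,"roll":0,"fingers":-1},{"x":0,"y":0,"z":-0.01,"roll":0,"fingers":-1},{"x":0,"y":0,"z":0,"roll":0,"fingers":-1}]'
python3 -m creep '[{"x":0,"y":0,"z":-0.003,"roll":0,"fingers":-1},{"x":0,"y":0,"z":-0.003,"roll":0,"fingers":-1},{"x":0,"y":0,"z":-0.003,"roll":0,"fingers":-1},{"x":0,"y":0,"z":-0.003,"roll":0,"fingers":-1},{"x":0,"y":0,"z":0,"roll":0,"fingers":-1}]'
```

```text
clock: 2.7
tcp_pos: [0.5997, 0.2094, 0.0803]
eef_rot: [-0.366, -3.119, 0.001]
contact_force: [-0.2, 0.5, 0.6]
gripper_width: -0.002
gripper_force: 0.0
clock: 3.32
tcp_pos: [0.6004, 0.2096, 0.0691]
eef_rot: [-0.366, -3.12, -0.0]
contact_force: [-0.2, -0.1, 0.1]
gripper_width: 0.002
gripper_force: 0.0
```

```bash
python3 -m creep '[{"x":0,"y":0,"z":-0.002,"roll":0,"fingers":-1},{"x":0,"y":0,"z":-0.002,"roll":0,"fingers":-1},{"x":0,"y":0,"z":-0.002,"roll":0,"fingers":-1},{"x":0,"y":0,"z":-0.002,"roll":0,"fingers":-1},{"x":0,"y":0,"z":0,"roll":0,"fingers":-1}]'
python3 -m creep '[{"x":0.001,"y":0,"z":-0.001,"roll":0,"fingers":-1},{"x":0,"y":0,"z":-0.001,"roll":0,"fingers":-1},{"x":0,"y":0,"z":-0.001,"roll":0,"fingers":-1},{"x":0,"y":0,"z":-0.001,"roll":0,"fingers":-1},{"x":0,"y":0,"z":0,"roll":0,"fingers":-1}]'
```

```text
clock: 3.95
tcp_pos: [0.6003, 0.2098, 0.0611]
eef_rot: [-0.367, -3.12, -0.0]
contact_force: [1.3, -0.3, 3.0]
gripper_width: -0.002
gripper_force: 1.1
clock: 4.58
tcp_pos: [0.6011, 0.2096, 0.057]
eef_rot: [-0.366, -3.12, 0.0]
contact_force: [1.2, 0.4, 1.9]
gripper_width: 0.001
gripper_force: 0.7
```

```bash
python3 -m creep '[{"x":0.001,"y":0,"z":-0.001,"roll":0,"fingers":-1},{"x":0,"y":0,"z":-0.001,"roll":0,"fingers":-1},{"x":0.001,"y":0,"z":-0.001,"roll":0,"fingers":-1},{"x":0,"y":0,"z":-0.001,"roll":0,"fingers":-1},{"x":0,"y":0,"z":0,"roll":0,"fingers":-1}]'
python3 -m creep '[{"x":0,"y":0,"z":-0.001,"roll":0,"fingers":-1},{"x":0.001,"y":0,"z":-0.001,"roll":0,"fingers":-1},{"x":0,"y":0,"z":-0.001,"roll":0,"fingers":-1},{"x":0,"y":0,"z":0,"roll":0,"fingers":-1},{"x":0,"y":0,"z":0,"roll":0,"fingers":-1}]'
```

```text
clock: 5.2
tcp_pos: [0.6032, 0.2096, 0.0529]
eef_rot: [-0.366, -3.12, 0.0]
contact_force: [-0.2, -0.0, 1.0]
gripper_width: -0.003
gripper_force: 0.0
clock: 5.82
tcp_pos: [0.6045, 0.2097, 0.0503]
eef_rot: [0.366, 3.12, 0.0]
contact_force: [-0.1, -0.9, 0.2]
gripper_width: -0.0
gripper_force: 0.2
```

```bash
python3 -m creep '[{"x":0,"y":0,"z":-0.001,"roll":0,"fingers":-1},{"x":0,"y":0,"z":0,"roll":0,"fingers":-1},{"x":0,"y":0,"z":-0.001,"roll":0,"fingers":-1},{"x":0,"y":0,"z":0,"roll":0,"fingers":-1},{"x":0,"y":0,"z":0,"roll":0,"fingers":-1}]'
python3 - <<'E'
from h import *
s=manip.get_state();print(s['contact_force'],s['moment'])
im=save('wrist','w2.png');q=save('scene','s2.png')[200:400,260:500,::-1]
o=np.zeros((340,800,3),np.uint8);o[:300,:400]=cv2.resize(im[:,:,::-1],(400,300));o[:333,400:]=cv2.resize(q,(400,333));cv2.imwrite('pics/w2c.png',o)
E
```

```text
clock: 6.45
tcp_pos: [0.6047, 0.2097, 0.0485]
eef_rot: [0.366, 3.12, 0.0]
contact_force: [1.4, 0.1, 2.2]
gripper_width: -0.004
gripper_force: 1.0
[1.41254397 0.11557917 2.16831155] [-0.02972461 -0.21874092  0.00540501]
```

View pics/w2c.png

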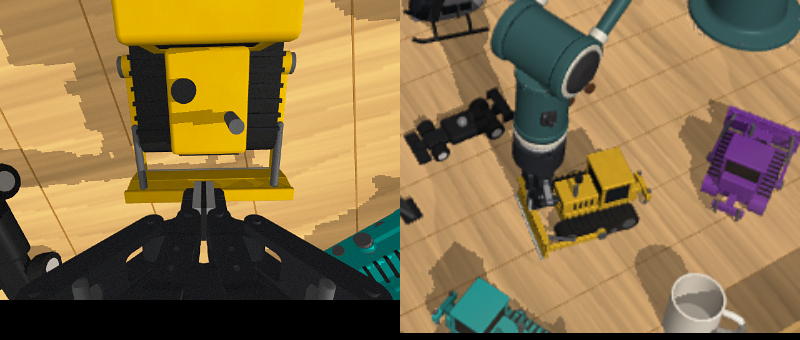

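The fingertip is still on the middle of the blade's top edge (wrist view, about (205,185)). I keep pressing in small steps until the force climbs at the stop.

```bash
python3 -m creep '[{"x":0.001,"y":0,"z":-0.001,"roll":0,"fingers":-1},{"x":0,"y":0,"z":0,"roll":0,"fingers":-1},{"x":0,"y":0,"z":-0.001,"roll":0,"fingers":-1},{"x":0,"y":0,"z":0,"roll":0,"fingers":-1},{"x":0,"y":0,"z":0,"roll":0,"fingers":-1}]'
```

```text
clock: 7.18
tcp_pos: [0.605, 0.2097, 0.0478]
eef_rot: [-0.366, -3.119, 0.0]
contact_force: [-4.2, -2.1, 11.9]
gripper_width: -0.0
gripper_force: 5.7
```

Stop reached: tip at z=47.8 mm (48 expected) and force rising to 12 N. I lift off and travel to the rotor, to the left of the front-left blade.

```bash
python3 -m creep '[{"x":0,"y":0,"z":0.004,"roll":0,"fingers":-1},{"x":0,"y":0,"z":0.02,"roll":0,"fingers":-1},{"x":0,"y":0,"z":0.04,"roll":0,"fingers":-1},{"x":0,"y":0,"z":0.045,"roll":0,"fingers":-1},{"x":0,"y":0,"z":0.045,"roll":0,"fingers":-1}]'
python3 -m creep '[{"x":-0.01,"y":-0.05,"z":0,"roll":0,"fingers":-1},{"x":-0.01,"y":-0.05,"z":0,"roll":0,"fingers":-1},{"x":-0.01,"y":-0.06,"z":0,"roll":0,"fingers":-1},{"x":-0.01,"y":-0.06,"z":0,"roll":0,"fingers":-1},{"x":-0.01,"y":-0.05,"z":0,"roll":0,"fingers":-1}]'
python3 -m creep '[{"x":-0.01,"y":-0.04,"z":0,"roll":0,"fingers":-1},{"x":-0.006,"y":-0.03,"z":0,"roll":0,"fingers":-1},{"x":0,"y":0,"z":0,"roll":0,"fingers":-1},{"x":0,"y":0,"z":0,"roll":0,"fingers":-1},{"x":0,"y":0,"z":0,"roll":0,"fingers":-1}]'
python3 - <<'E'
from h import *
im=save('wrist','w3.png');q=save('scene','s3.png');t=save('top','t3.png')
o=np.zeros((600,800,3),np.uint8);o[:300,:400]=cv2.resize(im[:,:,::-1],(400,300));o[:300,400:]=cv2.resize(q[100:310,200:480,::-1],(400,300));o[300:,:400]=cv2.resize(t[170:320,370:570,::-1],(400,300));o[300:,400:]=cv2.resize(q[260:370,300:447,::-1],(400,300));cv2.imwrite('pics/w3c.png',o)
E
```

```text
clock: 7.8
tcp_pos: [0.6051, 0.2097, 0.2023]
eef_rot: [-0.366, -3.12, -0.0]
contact_force: [0.5, 1.6, -0.6]
gripper_width: 0.002
gripper_force: 0.0
clock: 8.43
tcp_pos: [0.5548, -0.0623, 0.2013]
eef_rot: [0.367, 3.119, -0.0]
contact_force: [0.2, 0.3, 0.8]
gripper_width: -0.002
gripper_force: 0.0
clock: 9.05
tcp_pos: [0.5396, -0.1293, 0.2004]
eef_rot: [0.364, 3.12, 0.001]
contact_force: [0.2, -0.6, -0.0]
gripper_width: -0.006
gripper_force: 0.0
```

View pics/w3c.png

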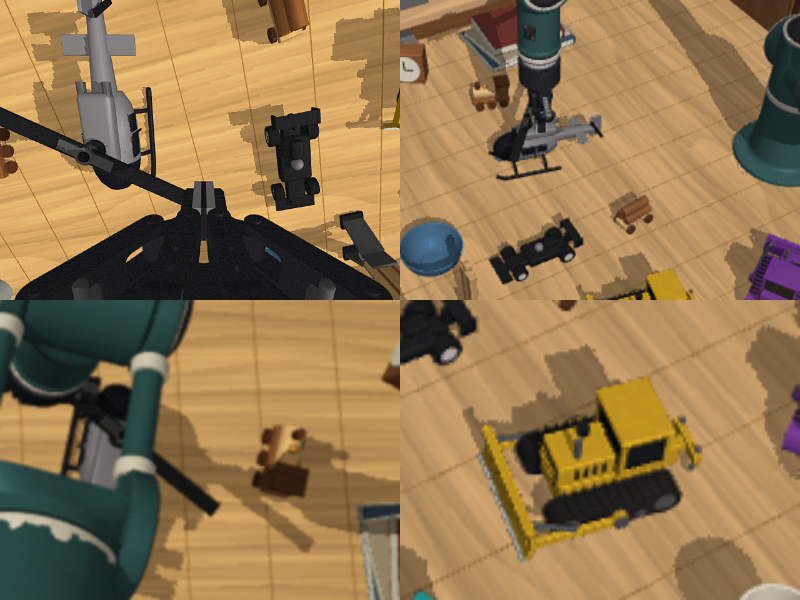

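The blade of the bulldozer now lies at the board (bottom right). The wrist view shows the rotor with hub at about (138,250) full-size pixels, the blade running to the lower right near the fingers, and the boom end near (157,5). I check these points from the wrist view.

```bash
cat >> h.py <<'E'
from scipy.spatial.transform import Rotation as Ro
def wray(u,v,z):
    c=manip.get_calibration('wrist');K=np.array([[c['fx'],0,c['cx']],[0,c['fy'],c['cy']],[0,0,1.]]);s=manip.get_state()
    W=np.eye(4);W[:3,:3]=Ro.from_rotvec(s['eef_rot']).as_matrix();W[:3,3]=s['tcp_pos'];C=W@np.array(c['hand_eye'])
    d=C[:3,:3]@np.linalg.solve(K,[u,v,1.]);return C[:3,3]+d*(z-C[2,3])/d[2]
E
python3 - <<'E'
from h import *
h=wray(138,250,.132);a=wray(245,294,.13);b=wray(10,186,.13);t=wray(154,16,.075);k=wray(165,130,.1)
print(h,a,b,t,k);ang=lambda d:np.degrees(np.arctan2(d[1],d[0]))
print('rotor',ang(a-b),'boom',ang(h-t),ang(k-t))
E
```

```text
[ 0.50884732 -0.24614708  0.132     ] [ 0.55553884 -0.18938953  0.13      ] [ 0.45235687 -0.30728679  0.13      ] [ 0.36829951 -0.20690162  0.075     ] [ 0.44072366 -0.2158623   0.1       ]
rotor 48.80805532219906 boom -15.601440870000545 -7.053074794580694
```

Consistent with the top view (hub 0.508, -0.248; rotor 49°; boom about -14 to -15°). I descend beside the blade and begin the arc.

```bash
python3 -m creep '[{"x":0,"y":0,"z":-0.03,"roll":0,"fingers":-1},{"x":0,"y":0,"z":-0.03,"roll":0,"fingers":-1},{"x":0,"y":0,"z":-0.022,"roll":0,"fingers":-1},{"x":0,"y":0,"z":0,"roll":0,"fingers":-1},{"x":0,"y":0,"z":0,"roll":0,"fingers":-1}]'
python3 -m creep '[{"x":-0.002,"y":-0.010,"z":0,"roll":0,"fingers":-1},{"x":-0.001,"y":-0.010,"z":0,"roll":0,"fingers":-1},{"x":0.008,"y":-0.003,"z":0,"roll":0,"fingers":-1},{"x":0.008,"y":-0.003,"z":0,"roll":0,"fingers":-1},{"x":0.008,"y":-0.004,"z":0,"roll":0,"fingers":-1}]'
python3 -m creep '[{"x":0.007,"y":-0.005,"z":0,"roll":0,"fingers":-1},{"x":0.007,"y":-0.005,"z":0,"roll":0,"fingers":-1},{"x":0.007,"y":-0.006,"z":0,"roll":0,"fingers":-1},{"x":0.006,"y":-0.007,"z":0,"roll":0,"fingers":-1},{"x":0,"y":0,"z":0,"roll":0,"fingers":-1}]'
```

```text
clock: 9.82
tcp_pos: [0.5401, -0.1302, 0.1191]
eef_rot: [0.365, 3.119, -0.0]
contact_force: [0.6, -0.8, 0.1]
gripper_width: -0.001
gripper_force: 0.0
clock: 10.45
tcp_pos: [0.5611, -0.1606, 0.1183]
eef_rot: [0.366, 3.12, 0.0]
contact_force: [0.8, 0.3, -0.5]
gripper_width: -0.004
gripper_force: 0.1
clock: 11.08
tcp_pos: [0.5879, -0.184, 0.1183]
eef_rot: [0.367, 3.12, -0.0]
contact_force: [-0.8, -0.1, -0.4]
gripper_width: 0.002
gripper_force: 0.0
```

```bash
python3 -m creep '[{"x":0.005,"y":-0.007,"z":0,"roll":0,"fingers":-1},{"x":0.005,"y":-0.007,"z":0,"roll":0,"fingers":-1},{"x":0.004,"y":-0.008,"z":0,"roll":0,"fingers":-1},{"x":0.003,"y":-0.008,"z":0,"roll":0,"fingers":-1},{"x":0,"y":0,"z":0,"roll":0,"fingers":-1}]'
python3 - <<'E'
from h import *
print(manip.get_state()['tcp_pos']);im=save('wrist','w4.png');cv2.imwrite('pics/w4c.png',im[:,:,::-1])
E
```

```text
clock: 11.7
tcp_pos: [0.6047, -0.2141, 0.1183]
eef_rot: [0.368, 3.12, -0.0]
contact_force: [-0.3, -0.7, 0.5]
gripper_width: 0.002
gripper_force: 0.0
[ 0.60465661 -0.21414211  0.11829926]
```

View pics/w4c.png

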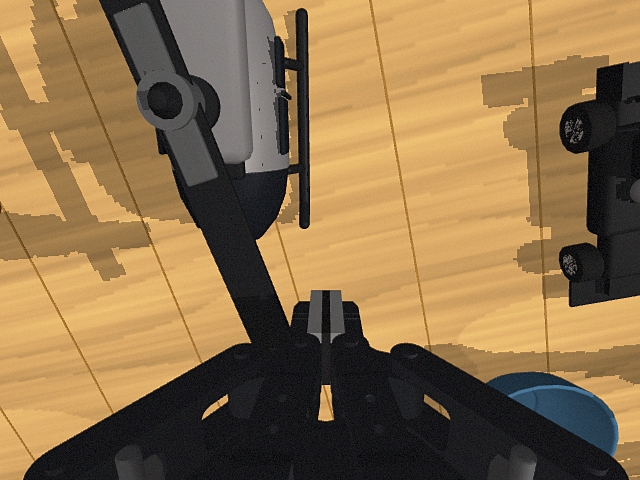

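The wrist view shows the blade running from (128,8) through the hub (166,100) to the fingers' left side near (285,330). The skid, from (302,12) to (304,228), is vertical in the picture, so it gives the heading.

```bash
python3 - <<'E'
from h import *
ang=lambda d:np.degrees(np.arctan2(d[1],d[0]))
for z in(.005,.015):print('skid',ang(wray(304.5,228,z)-wray(302,12,z)))
im=cv2.imread('pics/w4.png');g=im.max(2)
def mid(v,a,b):
    x=np.nonzero(g[v,a:b]<48)[0]+a;return x[0],x[-1]
for v in(20,260,270,280,290,300):
    try:print(v,mid(v,95,290))
    except Exception as e:print(v,e)
l=wray(233,290,.132);l2=wray(209,240,.132);r=wray(252,250,.132);r2=wray(240,220,.132)
h=wray(166,100,.135);m=wray(251,290,.13)
print('hub',h,'edge',ang(l-l2),ang(r-r2))
for v in (260,280,300):
    a,b=mid(v,200,290);print(v,ang(wray((a+b)/2,v,.132)-h))
E
```

```text
skid -13.894117913651584
skid -13.8941179136516
20 (np.int64(108), np.int64(167))
260 (np.int64(215), np.int64(262))
270 (np.int64(220), np.int64(266))
280 (np.int64(224), np.int64(270))
290 (np.int64(228), np.int64(274))
300 (np.int64(233), np.int64(278))
hub [ 0.50746911 -0.24573913  0.135     ] edge 5.981244943649423 3.841822346689738
260 4.542044007494499
280 4.504392701377691
300 4.47428419146507
```

```bash
python3 -m creep '[{"x":0.002,"y":-0.007,"z":0,"roll":0,"fingers":-1},{"x":0.002,"y":-0.007,"z":0,"roll":0,"fingers":-1},{"x":0.001,"y":-0.007,"z":0,"roll":0,"fingers":-1},{"x":0.001,"y":-0.006,"z":0,"roll":0,"fingers":-1},{"x":0,"y":0,"z":0,"roll":0,"fingers":-1}]'
cat > m.py <<'E'
from h import *
import sys
ang=lambda d:np.degrees(np.arctan2(d[1],d[0]))
print(manip.get_state()['tcp_pos']);im=save('wrist',sys.argv[1])[:,:,::-1];g=im.max(2)
P=[]
for v in range(245,301,5):
    x=np.nonzero(g[v,200:293]<48)[0]+200
    # longest run of dark pixels
    r=max(np.split(x,np.nonzero(np.diff(x)>2)[0]+1),key=len);P.append((r[0],r[-1],v))
P=np.array(P);print(P[::4].tolist())
for k in(0,1):
    W=np.array([wray(p[k],p[2],.131)[:2] for p in P]);c=np.polyfit(W[:,0],W[:,1],1);print('edge',np.degrees(np.arctan(c[0])),'width pts',W[0],W[-1])
E
python3 m.py w5.png; python3 - <<'E'
import cv2;cv2.imwrite('pics/w5c.png',cv2.imread('pics/w5.png'))
E
```

```text
clock: 12.38
tcp_pos: [0.6105, -0.241, 0.1183]
eef_rot: [0.367, 3.12, -0.0]
contact_force: [1.0, -0.6, 0.6]
gripper_width: 0.001
gripper_force: 0.0
[ 0.6104659  -0.24099235  0.11829718]
[[239, 283, 245], [242, 285, 265], [244, 287, 285]]
edge -10.759864791589058 width pts [ 0.56931364 -0.26596173] [ 0.59300372 -0.27054568]
edge -10.070014588076724 width pts [ 0.57334102 -0.24912647] [ 0.59715399 -0.25319882]
```

View pics/w5c.png

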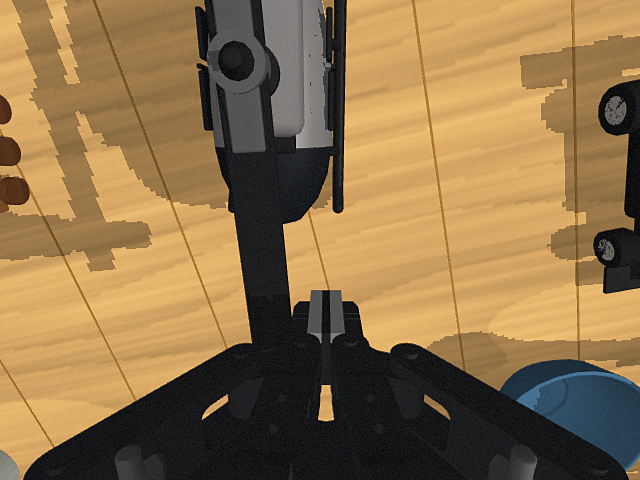

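```bash
python3 - <<'E'
from h import *
ang=lambda d:np.degrees(np.arctan2(d[1],d[0]))
for f,(a,b),vs in(('w4.png',(292,325),range(70,160,6)),('w5.png',(333,365),range(20,205,6))):
    g=cv2.imread('pics/'+f).max(2);P=[]
    for v in vs:
        x=np.nonzero(g[v,a:b]<60)[0]+a
        if len(x):P.append((v,x[0],x[-1]))
    P=np.array(P);print(f,P[::4].tolist())
    c=np.polyfit(P[:,0],P[:,2],1);r=P[:,2]-np.polyval(c,P[:,0]);k=abs(r)<1.5;c=np.polyfit(P[k,0],P[k,2],1)
    print('skid heading',ang(wray(np.polyval(c,200),200,.01)-wray(np.polyval(c,20),20,.01)))
E
```

```text
w4.png [[70, 294, 307], [94, 298, 308], [118, 298, 308], [142, 299, 308]]
skid heading -13.951292555192406
w5.png [[20, 334, 345], [44, 333, 345], [68, 333, 344], [92, 333, 344], [116, 333, 343], [140, 333, 343], [164, 333, 343], [188, 333, 342]]
skid heading -13.642998959104464
```

The helicopter hasn't turned (heading -13.8°). The rotor is at -10.4°, so 3.4° or about 6 mm remains.

```bash
python3 -m creep '[{"x":0,"y":-0.002,"z":0,"roll":0,"fingers":-1},{"x":0,"y":-0.002,"z":0,"roll":0,"fingers":-1},{"x":0,"y":-0.001,"z":0,"roll":0,"fingers":-1},{"x":0,"y":-0.001,"z":0,"roll":0,"fingers":-1},{"x":0,"y":0,"z":0,"roll":0,"fingers":-1}]'
python3 m.py w6.png
```

```text
clock: 13.05
tcp_pos: [0.6104, -0.2464, 0.1183]
eef_rot: [0.366, 3.12, -0.0]
contact_force: [0.0, 0.7, -0.4]
gripper_width: 0.001
gripper_force: 0.0
[ 0.61036614 -0.24643402  0.11828518]
[[245, 290, 245], [247, 290, 265], [249, 291, 285]]
edge -12.769117241503622 width pts [ 0.56990016 -0.26947049] [ 0.59344087 -0.27472985]
edge -13.151648857051613 width pts [ 0.57401306 -0.25224284] [ 0.59748843 -0.2577764 ]
```

```bash
python3 -m creep '[{"x":0,"y":-0.001,"z":0,"roll":0,"fingers":-1},{"x":0,"y":0,"z":0,"roll":0,"fingers":-1},{"x":0,"y":0.005,"z":0,"roll":0,"fingers":-1},{"x":0,"y":0.015,"z":0,"roll":0,"fingers":-1},{"x":0,"y":0.03,"z":0,"roll":0,"fingers":-1}]'
python3 -m creep '[{"x":0,"y":0.03,"z":0.02,"roll":0,"fingers":-1},{"x":0,"y":0.03,"z":0.04,"roll":0,"fingers":-1},{"x":-0.01,"y":0.04,"z":0.04,"roll":0,"fingers":-1},{"x":-0.01,"y":0.04,"z":0.03,"roll":0,"fingers":-1},{"x":-0.01,"y":0.05,"z":0,"roll":0,"fingers":-1}]'
python3 -m creep '[{"x":-0.02,"y":0.05,"z":0,"roll":0,"fingers":-1},{"x":-0.02,"y":0.05,"z":0,"roll":0,"fingers":-1},{"x":-0.02,"y":0.05,"z":0,"roll":0,"fingers":-1},{"x":-0.02,"y":0.05,"z":0,"roll":0,"fingers":-1},{"x":0,"y":0,"z":0,"roll":0,"fingers":-1}]'
python3 - <<'E'
from h import *
t=save('top','t7.png');q=save('scene','s7.png')
o=np.zeros((600,800,3),np.uint8);o[:,:400]=cv2.resize(t[170:350,370:490,::-1],(400,600),interpolation=cv2.INTER_CUBIC);o[:300,400:]=cv2.resize(q[140:245,230:370,::-1],(400,300));o[300:,400:]=cv2.resize(q[260:370,300:447,::-1],(400,300));cv2.imwrite('pics/c7.png',o)
E
```

```text
clock: 13.72
tcp_pos: [0.6104, -0.1968, 0.1183]
eef_rot: [0.368, 3.12, 0.0]
contact_force: [-0.1, 0.7, 0.4]
gripper_width: -0.005
gripper_force: 0.0
clock: 14.35
tcp_pos: [0.5819, -0.0056, 0.2525]
eef_rot: [0.366, 3.113, 0.001]
contact_force: [-0.8, 0.1, -0.6]
gripper_width: -0.004
gripper_force: 0.0
clock: 14.98
tcp_pos: [0.4982, 0.1964, 0.2484]
eef_rot: [-0.357, -3.121, -0.002]
contact_force: [0.8, -1.0, -0.0]
gripper_width: -0.003
gripper_force: 0.0
```

View pics/c7.png

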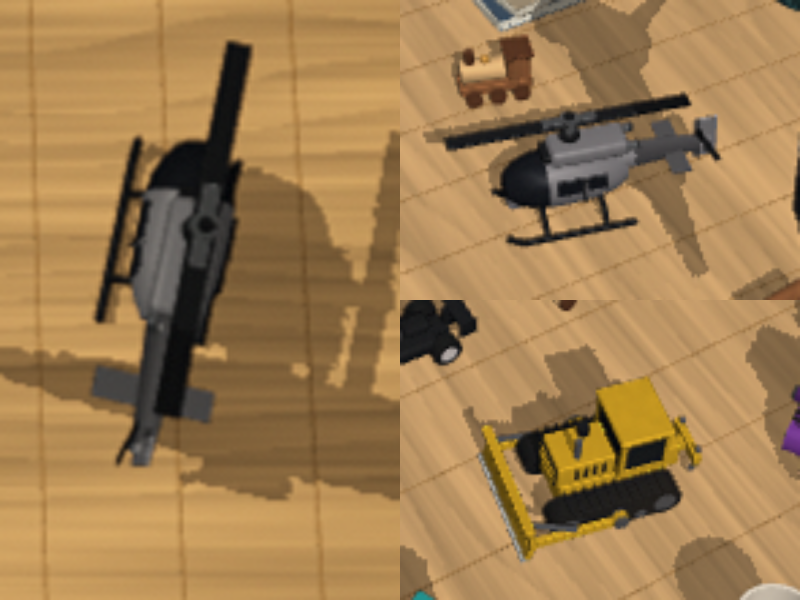

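The top view shows the rotor from (238,44) to (169,415) in the crop, parallel to the left skid (137,140)-(102,320), and the dozer blade is down. I check the angles numerically.

```bash
python3 - <<'E'
from h import *
ang=lambda d:np.degrees(np.arctan2(d[1],d[0]))
k=10/3;P=lambda x,y,z:ray('top',370+x/k,170+y/k,z)
A,B=P(238,44,.13),P(169,415,.13);H=(A+B)/2;T=P(143,462,.070)
print('rotor',ang(A-B),np.linalg.norm(A-B),'hub',H,'skid',ang(P(137,140,.01)-P(102,320,.01)),'boom',ang(H-T))
# rotor edge fit by dark mask, front part of blade clear of the cabin
t=cv2.imread('pics/t7.png').max(2);m=t<48
Q=[(np.nonzero(m[v,425:450])[0].mean()+425,v) for v in range(187,210)]
S=np.array([ray('top',u,v,.13)[:2] for u,v in Q]);c=np.polyfit(S[:,0],S[:,1],1);print('front blade',np.degrees(np.arctan(c[0])),'through hub err',np.polyval(c,H[0])-H[1])
L=[]
for v in range(214,264):
    x=np.nonzero(m[v,396:416])[0]
    if len(x):L.append(ray('top',x[0]+396,v,.01)[:2])
L=np.array(L);c=np.polyfit(L[:,0],L[:,1],1);print('skid fit',np.degrees(np.arctan(c[0])),np.std(L[:,1]-np.polyval(c,L[:,0])))
# dozer top edge length/height in the old triangulation way is blocked only if arm hides it
E
```

```text
rotor -12.835547742532322 0.25806935268393144 hub [ 0.50813182 -0.24982943  0.13      ] skid -12.814080048616008 boom -12.80882474974413
front blade -13.237750173647006 through hub err 0.0012045633358592767
skid fit -13.870310381782499 0.0007281870980181965
```

Rotor and boom agree to within about 1°, and the bulldozer blade was felt at its stop (47.8 mm against 48 mm). The arm is clear, so I hand in.

```bash
python3 -c "
from station import manip
print(manip.close_job())"
```

```text
the job is handed in; nothing more can be done
None
```

The job is handed in at about 15 s of robot time: the helicopter's rotor lies within about 1° of the tail boom, the bulldozer's blade is down at its stop, and the arm is clear of everything.

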